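# Unpile a power-supply kit into its nests

## Task

The parts of a power supply stand piled on the bench: relay on heat sink on toroidal transformer on mains filter. Take the pile apart from the top down, one part at a time, and lay each part flat and upright in the pocket of the plywood nest cut to its shape, let go of, before you move the next one. Lower the parts rather than drop them, and do not push the solder spool or the flux jar out of place.

Things in the scene. Friction and masses are not known exactly. Their poses are not given: they have to be found in the camera images.
- relay: Relay, a small black box (grey panel on top) 36 x 18 x 26 mm (x, y, z), about 30 g; top of the pile, starting on the heat sink. Origin at the centre of its underside, z up. The long side runs along its x.
- heatsink: Finned square aluminium heat sink 40 x 40 x 24 mm, about 60 g; third from the bottom, on the transformer. Origin at the centre of its underside, z up. The fins run along its x and fill its whole height; its four sides can all be gripped.
- toroid: Toroidal transformer, a copper-wound disc 62 mm in diameter, 26 mm high, about 300 g; second from the bottom, on the mains filter. Origin at the centre of its underside, z up. 
- filter: Mains filter, a flat steel can 88 x 64 x 30 mm (x, y, z) with a 3 mm thick fixing lug at the foot of both short ends (104 mm long over the lugs), about 300 g; bottom of the pile, standing on the bench. Origin at the centre of its underside, z up. The long side runs along its x; grip it across y (64 mm).
- nest_relay: Nest of the relay: plywood plate 66 x 48 x 10 mm with an oblong grey-felt-lined pocket 52 x 34 mm, long side along its x. Fixed to the bench at a random place and yaw. Origin at the centre of its underside, z up; the pocket is centred on it, its floor 4 mm above the bench, its rim 10 mm above the bench (6 mm deep, walls straight). 
- nest_heatsink: Nest of the heat sink: plywood plate 70 x 70 x 10 mm with a square grey-felt-lined pocket 56 x 56 mm. Fixed to the bench at a random place and yaw. Origin at the centre of its underside, z up; the pocket is centred on it, its floor 4 mm above the bench, its rim 10 mm above the bench (6 mm deep, walls straight). 
- nest_toroid: Nest of the transformer: plywood plate 94 x 94 x 10 mm with a round grey-felt-lined pocket 78 mm in diameter. Fixed to the bench at a random place and yaw. Origin at the centre of its underside, z up; the pocket is centred on it, its floor 4 mm above the bench, its rim 10 mm above the bench (6 mm deep, walls straight). 
- nest_filter: Nest of the mains filter: plywood plate 134 x 94 x 10 mm with a large oblong grey-felt-lined pocket 120 x 80 mm, long side along its x. Fixed to the bench at a random place and yaw. Origin at the centre of its underside, z up; the pocket is centred on it, its floor 4 mm above the bench, its rim 10 mm above the bench (6 mm deep, walls straight). 
- solder_spool: Bystander, loose: solder spool with two yellow flanges, standing on end, 38 mm in diameter, 34 mm high. Origin at the centre of its underside.
- flux_jar: Bystander, loose: small amber jar with a white cap, 34 mm in diameter, 42 mm high. Origin at the centre of its underside.
There are look-alikes about, which are no part of the job. Leave any green or purple look-alike of the nest_relay alone.

How it is judged:
By the outcome, as a careful person would: the job done as asked, in the order asked, and still so for the second after the job is handed in, with the robot touching nothing.
It also fails if it takes over 106 s, if anything falls off the work surface, if the arm or the gripper's body presses on something with over 40 N, if the wrist force passes 120 N, or if a joint passes its speed limit or range.

## Robot

A 6-joint arm with a two-finger parallel gripper is mounted at the origin on the work surface. World frame = base frame: x ahead of the robot, y to its left, z up, the work surface at z = 0. Lengths are in m, angles in degrees, forces in N, time in s.
With the tool pointing down it reaches from about 0.3 to 0.75 m from the base axis. Payload 8.5 kg.
Tool frame: the origin (TCP) lies at the very end of the fingers, on their centre line; the grasp point (between the pads) lies 19 mm behind it (env.grasp_offset is the distance from the TCP to the grasp point, in m); y points along the fingers, z is the direction in which the jaws open and shut, and the axes are right-handed (so a half turn about y gives the same grasp; the last joint's range is limited). The gripper opens to 85 mm and grips with 20 to 120 N. Pads are 22 mm wide; open, the fingers measure 114 mm over their backs; the gripper's body (76 mm by 85 mm) begins 54 mm behind the grasp point. The pads swing forward as they close: fully open they stand 13 mm farther back than shut.
Start: joints at [60.143, 21.807, 74.336, -0, 83.858, -12.336], TCP at [0.166, 0.524, 0.231] pointing down, gripper open.
Joint ranges: [-178.18, 178.18], [-50.72, 133.34], [12.68, 142.11], [-81.47, 261.47], [9.98, 163.14], [-165.26, 165.26]. Speed limits (degrees/s): [136.94, 136.94, 180, 180, 180, 180].

## Interface

Orientations are given as a 3x3 rotation matrix whose columns are the frame's x, y, z axes.
In Python, from rig import env gives the robot as it stands. The module is installed in compiled form; this text tells all that it offers.
- The arm moves only by the shell command python3 -m pendant 'ROWS' [FORCE]. ROWS is JSON, a list of rows, each a list of 3 entries, a list of its own where there are three numbers: the shift along the world's x, y, z as a fraction of full scale, then the turn about the world's z as a fraction of full scale, then the opening, from 0 (shut) to 1 (fully open). A call has 1 to 12 rows; each row shifts and turns the commanded pose from where the row before left it; what a row does not reach is not made up. Full scale, the value 1, is 30 mm for a shift and 5 degrees for a turn. A row lasts 1/12 s, in which the tool goes at most 41.7 mm and 7.16 degrees, less where a joint would pass 70% of its speed; a pose out of reach is approached as far as the arm can. A call with a number of a shift or a turn outside -1 to 1 is refused whole. A call with a gripper value outside its range is refused whole. The fingers move at their own pace and stop on an object; FORCE is the grip in N (left out, the last holds). Time passes only in rows, so rows that do not move let the fingers close. It gives the time, the measured TCP pose, the force and the opening at its end, in the units of the state.
- env.observe(): the state, without advancing time (a new reading comes with each control period).
- env.get_image(name): name is "scene" or "top" or "wrist"; returns (picture, depth): 480x640x3 uint8, red, green, blue; 480x640 float32, m along the optical axis (not along the pixel's ray), 0 where there is no reading.
- env.camera_model(name): a dict with "camera_matrix" (3x3 intrinsics, pixels), "R" (3x3) and "t" (3): a world point X has camera coordinates R X + t; the wrist camera has in their place "tool_from_camera" (4x4, takes a point from camera to tool coordinates, whose origin is the TCP and whose axes are the tool frame's). Camera axes: x right, y down, z forward; pixel columns grow to the right and rows downward; lengths in m; the calibration is good to about 2 mm. A picture is of the moment at which its call begins: read the wrist's pose just before it. camera_model takes no time and is no camera call.
- env.close_job(): hands the job in, once; it reports no verdict.
The state is a dict: "time_s": time; "q": joint angles; "qvel": joint speeds; "joint_efforts": joint torques, N m; "position": TCP position; "tool_rot": TCP orientation; "ft_force": force on the tool from outside, world axes, zero at the start; "wrist_torque": the same for the moment, N m; "grip_width": finger opening in m.
Only numpy, scipy, OpenCV 4.12 (cv2) and the standard library are available. Lean on these libraries where they do the work, as an engineer would, in place of code of your own. Each camera call takes 0.05 s, during which the arm holds its last target.

## Working session

There is one attempt and no reset: what is moved stays moved. The work goes in short steps, Python scripts to look and compute and a shell command to move; the robot and the scene stay as the last step left them, time stands still between calls to the robot, and variables do not carry over. Pictures are saved under pics/ and viewed, and the job is handed in when it is done.

```bash
mkdir -p pics
python3 - <<'E'
from rig import env
import cv2,numpy as np
s=env.observe(); print({k:np.round(v,3).tolist() for k,v in s.items()}, env.grasp_offset)
for n in ("scene","top","wrist"):
    im,d=env.get_image(n); cv2.imwrite(f"pics/{n}0.png",im[:,:,::-1]); np.savez(f"{n}0.npz",im=im,d=d)
    m=env.camera_model(n); print(n,{k:np.round(v,4).tolist() for k,v in m.items()})
E
```

```text
{'time_s': 0.0, 'q': [60.145, 21.843, 74.385, 0.0, 83.859, -12.336], 'qvel': [-0.018, 0.061, -0.014, -0.03, -0.044, 0.076], 'joint_efforts': [-0.0, -44.844, -23.128, -0.0, 0.005, -0.0], 'position': [0.165, 0.524, 0.231], 'tool_rot': [[0.954, -0.001, 0.301], [-0.301, -0.001, 0.954], [-0.0, -1.0, -0.001]], 'ft_force': [-0.661, 0.633, 0.342], 'wrist_torque': [0.057, -0.007, 0.029], 'grip_width': 0.085} 0.0187
scene {'camera_matrix': [[489.4195, 0.0, 319.395], [0.0, 489.4195, 232.3148], [0.0, 0.0, 1.0]], 'R': [[0.7992, 0.6008, -0.0187], [0.4286, -0.5914, -0.683], [-0.4214, 0.5379, -0.7301]], 't': [-0.4278, -0.1351, 1.0873]}
top {'camera_matrix': [[482.0255, 0.0, 320.0677], [0.0, 482.0255, 243.4396], [0.0, 0.0, 1.0]], 'R': [[-0.0161, -0.9991, 0.0399], [-0.991, 0.0107, -0.1332], [0.1327, -0.0417, -0.9903]], 't': [0.0394, 0.4676, 0.8233]}
wrist {'camera_matrix': [[416.1679, 0.0, 320.1147], [0.0, 416.1679, 237.7543], [0.0, 0.0, 1.0]], 'tool_from_camera': [[-0.0003, 0.9444, 0.3287, -0.0857], [0.0003, -0.3287, 0.9444, -0.1413], [1.0, 0.0004, -0.0002, 0.0005], [0.0, 0.0, 0.0, 1.0]]}
```

View pics/scene0.png

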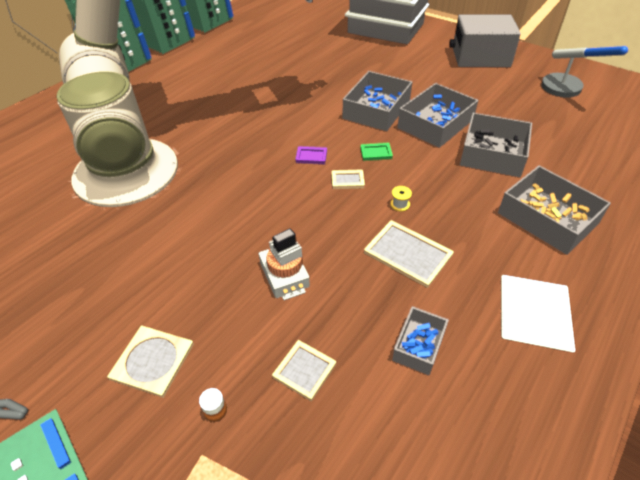

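View pics/top0.png

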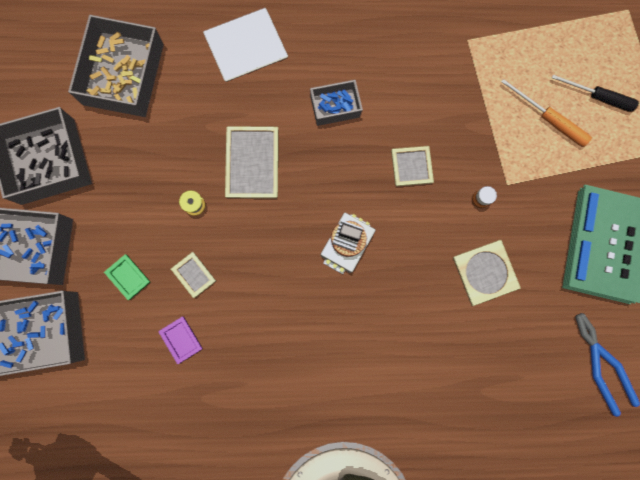

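View pics/wrist0.png

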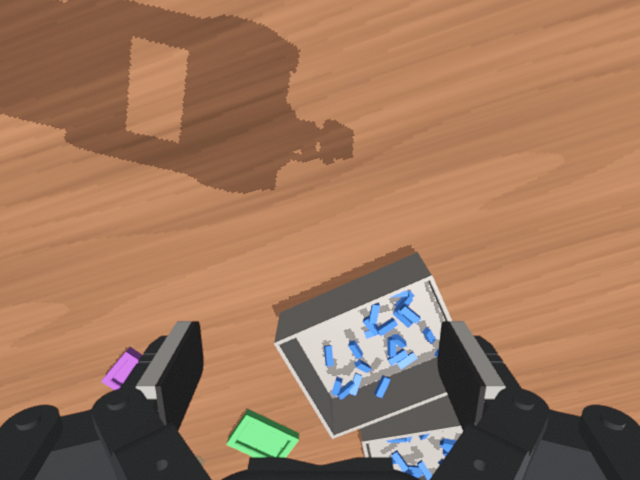

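The top view shows the pile at (349,243), the spool at (192,203) and the jar at (486,196). The nests sit at (252,162) filter, (412,166) heat sink and (487,272) transformer. There are three candidates for the relay nest: plywood with grey felt at (193,275), green at (127,277) and purple at (180,340). The plywood one fits, because green and purple are the look-alikes to leave alone. Next I'll measure and confirm with a crop.

```bash
cat > h.py <<'E'
import numpy as np,cv2
from rig import env
def load(n): z=np.load(n+'.npz'); return z['im'],z['d']
def cloud(d,m,T=None):
    K=np.array(m['camera_matrix']); v,u=np.mgrid[:480,:640]
    P=np.stack([(u-K[0,2])/K[0,0]*d,(v-K[1,2])/K[1,1]*d,d],-1)
    if T is None: return (P-np.array(m['t']))@np.array(m['R'])
    return P@T[:3,:3].T+T[:3,3]
def wristT(s):
    m=env.camera_model('wrist'); T=np.eye(4);T[:3,:3]=s['tool_rot'];T[:3,3]=s['position']
    return T@np.array(m['tool_from_camera'])
def toplane(px,z,m,T=None):
    K=np.array(m['camera_matrix']); px=np.atleast_2d(px).astype(float)
    r=np.c_[(px-[K[0,2],K[1,2]])/[K[0,0],K[1,1]],np.ones(len(px))]
    if T is None: R=np.array(m['R']); o=-R.T@np.array(m['t']); r=r@R
    else: o=T[:3,3]; r=r@T[:3,:3].T
    return o+r*((z-o[2])/r[:,2])[:,None]
def rect(xy):
    (c,wh,a)=cv2.minAreaRect((xy[:,:2]*1000).astype(np.float32)); 
    if wh[0]<wh[1]: wh=wh[::-1];a+=90
    return np.round(c,1),np.round(wh,1),round((a+90)%180-90,1)
E
python3 - <<'E'
from h import *
for n in('top','scene'):
    im,d=load(n+'0'); m=env.camera_model(n); W=cloud(d,m); 
    hsv=cv2.cvtColor(im,cv2.COLOR_RGB2HSV)
    ply=cv2.inRange(hsv,(18,40,150),(38,150,255))
    ply=cv2.morphologyEx(ply,cv2.MORPH_CLOSE,np.ones((3,3)))
    for c in cv2.findContours(ply,cv2.RETR_EXTERNAL,cv2.CHAIN_APPROX_NONE)[0]:
        if cv2.contourArea(c)>250:
            p=c[:,0,:]; print(n,'ply',p.mean(0).round(),rect(toplane(p,.010,m)))
    x,y,z=W[...,0],W[...,1],W[...,2]
    reg=(np.hypot(x-.41,y+.02)<.13)&(d>0)
    print(n,'bench z',np.median(z[reg]))
    for nm,lo,hi in (('relay',.095,.12),('hs',.068,.09),('tor',.045,.066),('fil',.022,.038)):
        k=reg&(z>lo)&(z<hi)
        print(n,nm,k.sum(),np.median(z[k]),rect(W[k]))
im,d=load('top0')
a=cv2.resize(im[190:290,300:400],(500,500),interpolation=cv2.INTER_CUBIC)
b=cv2.resize(im[240:370,100:230],(300,300),interpolation=cv2.INTER_CUBIC)
o=np.zeros((500,800,3),np.uint8);o[:,:500]=a;o[:300,500:]=b
cv2.imwrite('pics/crop1.png',o[:,:,::-1])
E
```

```text
top ply [193. 274.] (array([417.8, 260.4]), array([67.8, 50.1]), 38.0)
top ply [487. 272.] (array([ 415. , -271.7]), array([95.6, 95.6]), -71.1)
top ply [191. 202.] (array([551.2, 265.7]), array([43.2, 40.8]), 89.5)
top ply [412. 165.] (array([ 617. , -142.7]), array([71.8, 71.5]), -85.5)
top ply [534. 149.] (array([ 647.3, -378.9]), array([138.7,  56.6]), -73.8)
top ply [252. 161.] (array([626.5, 157.2]), array([133.7,  95.4]), -0.2)
top ply [607. 124.] (array([ 699.8, -526.9]), array([87.8, 74.1]), 17.3)
top ply [115.  77.] (array([791.6, 409.7]), array([92.8, 88.4]), 78.6)
top ply [586.  63.] (array([ 826.4, -494. ]), array([104.3,  61.8]), 16.6)
top ply [106.  48.] (array([848.5, 428.4]), array([67.8, 43.2]), -22.8)
top bench z 5.482756419660919e-05
top relay 259 0.10584897082393578 (array([477.2, -14.4]), array([35.6, 18.4]), 70.5)
top hs 248 0.07899295507527279 (array([475.8, -12.2]), array([40.5, 39.6]), -20.8)
top tor 464 0.055857283904246734 (array([473.8, -16. ]), array([61.4, 60. ]), -82.2)
top fil 742 0.02969840965970269 (array([473.2, -18.5]), array([93.5, 63.9]), -30.5)
[... 438 characters left out ...]
.7]), 38.1)
scene ply [126. 183.] (array([ 17.5, -11.5]), array([220.8, 195.5]), 64.9)
scene ply [604.  36.] (array([ 637.8, 1297.6]), array([511.6, 225.4]), -76.9)
scene ply [538.  17.] (array([ 462.5, 1253.1]), array([342.7,  37.2]), -87.7)
scene ply [67. 62.] (array([-615.2,  232.8]), array([1002.8,  323.8]), -28.8)
scene bench z 0.0008569727982445511
scene relay 276 0.10555173197082174 (array([476.2, -15.1]), array([36.6, 21.6]), 71.4)
scene hs 350 0.07836689378612127 (array([474.9, -12.9]), array([40.9, 40.6]), -21.2)
scene tor 507 0.05603316251822541 (array([478.4, -28.1]), array([61.4, 39.1]), 25.5)
scene fil 642 0.030207706661566504 (array([471.7, -19.1]), array([93.7, 64.3]), -30.8)
```

View pics/crop1.png

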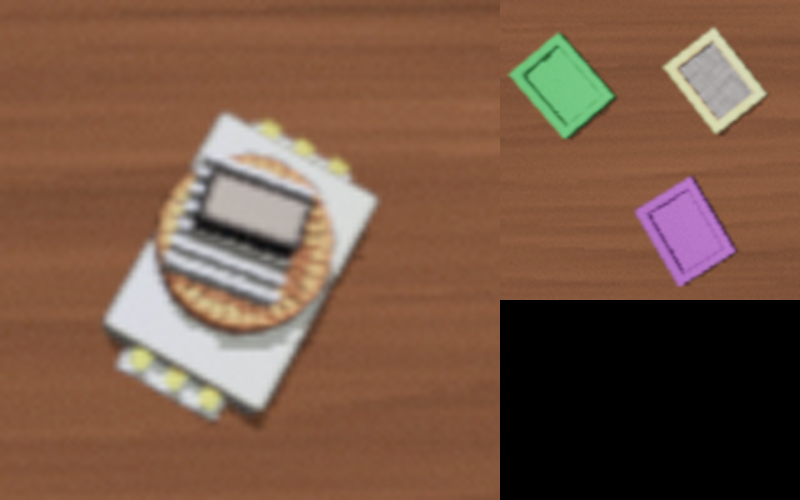

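The crop confirms it: only the nest at (193,275) is plywood with felt. The heights match too (106, 79, 56 and 30 mm), and so do the plate sizes.

The relay is at (477,-14.5) with yaw about 70.8°. The jaw axis is at 72.5°, so I'll grip it over its long ends. First move is to go over the pile.

```bash
python3 -m pendant '[[[0.52,-0.897,0],-0.034,1],[[0.52,-0.897,0],-0.034,1],[[0.52,-0.897,0],-0.034,1],[[0.52,-0.897,0],-0.034,1],[[0.52,-0.897,0],-0.034,1],[[0.52,-0.897,0],-0.034,1],[[0.52,-0.897,0],-0.034,1],[[0.52,-0.897,0],-0.034,1],[[0.52,-0.897,0],-0.034,1],[[0.52,-0.897,0],-0.034,1]]' 40
python3 -m pendant '[[[0.52,-0.897,0],0,1],[[0.52,-0.897,0],0,1],[[0.52,-0.897,0],0,1],[[0.52,-0.897,0],0,1],[[0.52,-0.897,0],0,1],[[0.52,-0.897,0],0,1],[[0.52,-0.897,0],0,1],[[0.52,-0.897,0],0,1],[[0.52,-0.897,0],0,1],[[0.52,-0.897,0],0,1],[[0,0,0],0,1],[[0,0,0],0,1]]'
cat > look.py <<'E'
import sys
from h import *
n,cam=sys.argv[1],sys.argv[2]
s=env.observe(); im,d=env.get_image(cam); np.savez(n+'.npz',im=im,d=d,p=s['position'],R=s['tool_rot'])
cv2.imwrite(f'pics/{n}.png',im[:,:,::-1])
print(np.round(np.array(s['position'])*1000,1),'jaw yaw',round(float(np.degrees(np.arctan2(s['tool_rot'][1][2],s['tool_rot'][0][2]))),1),round(s['time_s'],2),s['grip_width'],np.round(s['ft_force'],1))
m=env.camera_model(cam); W=cloud(d,m,wristT(s) if cam=='wrist' else None)
for a in sys.argv[3:]:   # lo,hi,cx,cy,r in mm
    lo,hi,cx,cy,r=[float(v)/1000 for v in a.split(',')]
    k=(d>0)&(W[...,2]>lo)&(W[...,2]<hi)&(np.hypot(W[...,0]-cx,W[...,1]-cy)<r)
    if k.sum()>20:
        c,w=np.array([0,0]),0
        k2=cv2.morphologyEx(k.astype(np.uint8),cv2.MORPH_OPEN,np.ones((3,3)))>0
        print(a,k2.sum(),'z',round(float(np.median(W[k2][:,2]))*1000,1),rect(W[k2]))
E
python3 look.py w1 wrist 95,115,477,-15,40 70,90,475,-13,45 50,62,474,-16,45 24,36,473,-19,70
```

```text
time_s: 0.98
position: [0.3219, 0.254, 0.2313]
tool_rot: [[0.944, -0.0, 0.329], [-0.329, -0.0, 0.944], [-0.0, -1.0, -0.0]]
ft_force: [0.0, 0.7, -0.3]
grip_width: 0.0855
time_s: 1.98
position: [0.4778, -0.0147, 0.2308]
tool_rot: [[0.944, -0.001, 0.331], [-0.331, 0.0, 0.944], [-0.001, -1.0, 0.0]]
ft_force: [0.2, 0.4, -0.9]
grip_width: 0.0853
[477.8 -14.7 230.8] jaw yaw 70.7 1.98 0.08534596156729005 [ 0.2  0.4 -0.9]
95,115,477,-15,40 1519 z 104.7 (array([475.9, -12.3]), array([35.6, 18.5]), 70.6)
70,90,475,-13,45 991 z 78.2 (array([465.6,  -6.7]), array([40. , 21.5]), 68.6)
50,62,474,-16,45 1550 z 54.4 (array([466.3, -13.4]), array([61.3, 47.4]), 82.9)
24,36,473,-19,70 2919 z 28.6 (array([469.7, -15.1]), array([88.2, 64.1]), -30.6)
```

View pics/w1.png

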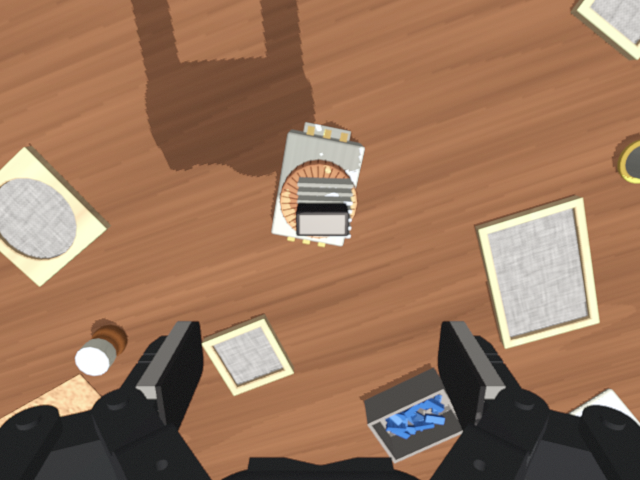

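The wrist view shows the relay on top of the pile at about (322,222), square to the jaws. Its estimate agrees with the top camera's within 2 mm. I'll descend to TCP z = 88 mm and grip.

```bash
python3 -m pendant '[[[-0.04,0.03,-0.8],0,1],[[0,0,-0.8],0,1],[[0,0,-0.8],0,1],[[0,0,-0.8],0,1],[[0,0,-0.8],0,0.8],[[0,0,-0.5],0,0.7],[[0,0,-0.25],0,0.6],[[0,0,0],0,0.55],[[0,0,0],0,0.55]]'
python3 look.py w2 wrist
python3 -m pendant '[[[0,0,0],0,0.3],[[0,0,0],0,0.3],[[0,0,0],0,0.2],[[0,0,0],0,0.2],[[0,0,0],0,0.2],[[0,0,0],0,0.2]]' 40
python3 look.py w3 wrist
```

```text
time_s: 2.78
position: [0.4764, -0.0123, 0.0894]
tool_rot: [[0.945, 0.0, 0.328], [-0.328, -0.0, 0.945], [0.0, -1.0, 0.0]]
ft_force: [0.9, -0.0, 0.4]
grip_width: 0.0469
[476.4 -12.3  89.4] jaw yaw 70.8 2.78 0.04692033696466517 [ 0.9 -0.   0.4]
time_s: 3.33
position: [0.4769, -0.0128, 0.0901]
tool_rot: [[0.944, 0.003, 0.329], [-0.329, -0.0, 0.944], [0.003, -1.0, 0.0]]
ft_force: [-2.0, 1.4, 6.8]
grip_width: 0.0352
[476.9 -12.8  90.1] jaw yaw 70.8 3.33 0.03523931547056231 [-2.   1.4  6.8]
```

View pics/w3.png

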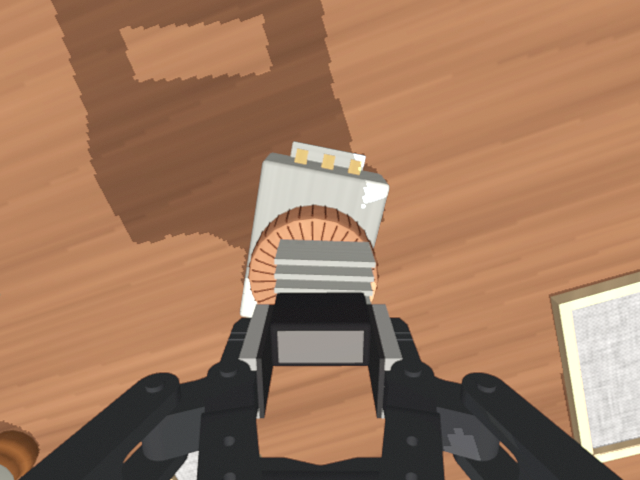

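The relay is held (width 35 mm). Lift and carry it to its nest, turning by -33°.

```bash
python3 -m pendant '[[[0,0,0.3],0,0.2],[[0,0,0.8],0,0.2],[[0,0,0.8],0,0.2],[[0,0,0.5],0,0.2],[[-0.1,0.4,0],-0.4,0.2],[[-0.2,0.91,0],-0.7,0.2],[[-0.2,0.91,0],-0.7,0.2],[[-0.2,0.91,0],-0.7,0.2],[[-0.2,0.91,0],-0.7,0.2],[[-0.2,0.91,0],-0.7,0.2],[[-0.2,0.91,0],-0.7,0.2],[[-0.2,0.91,0],-0.7,0.2]]'
python3 -m pendant '[[[-0.2,0.91,0],-0.7,0.2],[[-0.2,0.91,0],-0.56,0.2],[[-0.17,0.51,0],0,0.2],[[0,0,0],0,0.2],[[0,0,0],0,0.2]]'
python3 look.py w4 wrist; python3 look.py t4 top
```

```text
time_s: 4.38
position: [0.431, 0.1915, 0.1619]
tool_rot: [[0.696, 0.001, 0.718], [-0.718, 0.0, 0.696], [0.001, -1.0, 0.001]]
ft_force: [1.2, -0.8, 0.1]
grip_width: 0.0353
time_s: 4.8
position: [0.4141, 0.2604, 0.1615]
tool_rot: [[0.617, 0.001, 0.787], [-0.787, -0.0, 0.617], [0.001, -1.0, 0.001]]
ft_force: [-0.2, 0.2, -1.8]
grip_width: 0.0349
[414.1 260.4 161.5] jaw yaw 38.1 4.8 0.034919045612493246 [-0.2  0.2 -1.8]
[414.4 259.8 161.4] jaw yaw 38.0 4.85 0.035395658863314215 [-1.6  0.4 -0.2]
```

View pics/w4.png

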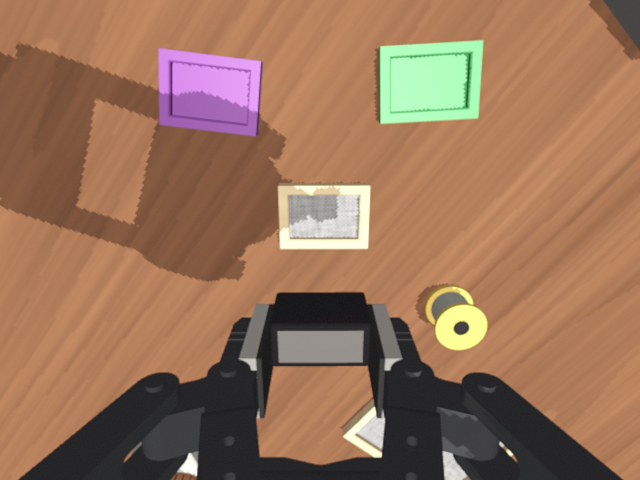

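The wrist view shows the relay held straight, with its plywood nest ahead at (324,216), purple at (210,92), green at (430,82) and the spool at (455,320). I'll refine the nest pose from this view.

```bash
cat > nest.py <<'E'
import sys
from h import *
n=sys.argv[1]; z=np.load(n+'.npz'); T=wristT({'tool_rot':z['R'],'position':z['p']}); im=z['im']
m=env.camera_model('wrist'); hsv=cv2.cvtColor(im,cv2.COLOR_RGB2HSV)
zp=float(sys.argv[2])if len(sys.argv)>2 else .010
ply=cv2.inRange(hsv,(18,25,150),(38,150,255)); 
ply=cv2.morphologyEx(ply,cv2.MORPH_CLOSE,np.ones((5,5)))
for c in cv2.findContours(ply,cv2.RETR_EXTERNAL,cv2.CHAIN_APPROX_NONE)[0]:
    if cv2.contourArea(c)>800: p=c[:,0,:]; print(p.mean(0).round(),rect(toplane(p,zp,m,T)))
E
python3 nest.py w4
```

```text
[456. 318.] (array([552.3, 261.2]), array([61.3, 42.4]), -24.2)
[324. 216.] (array([416.3, 261.6]), array([66.8, 49.5]), 38.1)
```

```bash
python3 -m pendant '[[[0.09,0.04,-0.6],0,0.2],[[0,0,-1],0,0.2],[[0,0,-1],0,0.2],[[0,0,-1],0,0.2],[[0,0,-0.7],0,0.2],[[0,0,-0.3],0,0.2],[[0,0,-0.1],0,0.2],[[0,0,-0.05],0,0.2],[[0,0,0],0,0.2]]'
python3 -m pendant '[[[0,0,-0.05],0,0.2],[[0,0,-0.05],0,0.2],[[0,0,0],0,0.2]]'
```

```text
time_s: 5.65
position: [0.4177, 0.2613, 0.0192]
tool_rot: [[0.615, 0.002, 0.789], [-0.789, 0.0, 0.615], [0.001, -1.0, 0.002]]
ft_force: [0.2, 0.7, -0.0]
grip_width: 0.035
time_s: 5.9
position: [0.4172, 0.2614, 0.0158]
tool_rot: [[0.615, 0.001, 0.788], [-0.788, 0.0, 0.615], [0.0, -1.0, 0.001]]
ft_force: [0.0, -0.5, -0.1]
grip_width: 0.0348
```

```bash
python3 -m pendant '[[[0,0,-0.03],0,0.2],[[0,0,-0.03],0,0.2],[[0,0,0],0,0.2]]'; python3 look.py w5 wrist
```

```text
time_s: 6.15
position: [0.4171, 0.2615, 0.0141]
tool_rot: [[0.616, 0.001, 0.788], [-0.788, 0.0, 0.616], [0.0, -1.0, 0.001]]
ft_force: [-1.2, -0.8, 7.3]
grip_width: 0.0345
[417.1 261.5  14.1] jaw yaw 38.0 6.15 0.03447955264382266 [-1.2 -0.8  7.3]
```

View pics/w5.png

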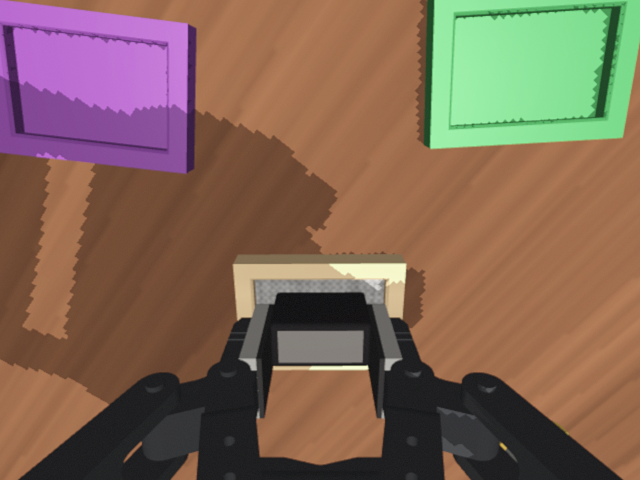

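It reached the floor (7 N) inside the pocket. Release, rise and check.

```bash
python3 -m pendant '[[[0,0,0],0,0.5],[[0,0,0],0,0.6],[[0,0,0],0,0.65],[[0,0,0],0,0.65],[[0,0,0.3],0,0.65],[[0,0,0.9],0,0.8],[[0,0,1],0,1],[[0,0,1],0,1],[[0,0,1],0,1],[[0,0,1],0,1],[[0,0,0.6],0,1]]'; python3 look.py w6 wrist 25,36,417,261,35; python3 look.py t6 top 25,36,417,261,35
```

```text
time_s: 7.12
position: [0.4174, 0.2616, 0.1913]
tool_rot: [[0.615, 0.004, 0.788], [-0.788, 0.001, 0.615], [0.001, -1.0, 0.004]]
ft_force: [0.9, 0.3, -0.6]
grip_width: 0.0854
[417.4 261.6 191.3] jaw yaw 38.0 7.12 0.08542542726498108 [ 0.9  0.3 -0.6]
25,36,417,261,35 1084 z 28.8 (array([416.4, 262.9]), array([35.8, 17.7]), 38.0)
[418.4 261.9 193.6] jaw yaw 38.0 7.17 0.08518855395701265 [ 0.5 -0.2  3.8]
25,36,417,261,35 210 z 29.7 (array([417.4, 260.1]), array([35.8, 17.9]), 37.3)
```

View pics/w6.png

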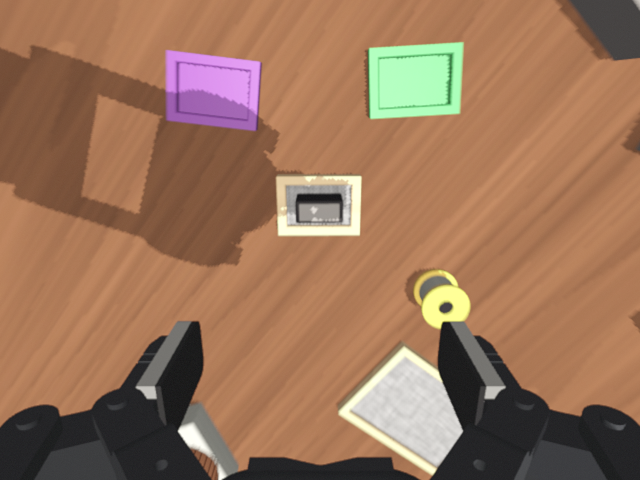

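The relay is flat in its nest (top at 30 mm, centred, yaw 38°), at wrist pixel (320,208). Back to the pile for the heat sink.

```bash
python3 -m pendant '[[[0.1,-0.5,0.2],0.5,1],[[0.19,-0.913,0.2],0.64,1],[[0.19,-0.913,0],0.64,1],[[0.19,-0.913,0],0.64,1],[[0.19,-0.913,0],0.64,1],[[0.19,-0.913,0],0.64,1],[[0.19,-0.913,0],0.64,1],[[0.19,-0.913,0],0.64,1],[[0.19,-0.913,0],0.64,1],[[0.19,-0.913,0],0.58,1],[[0.09,-0.41,0],0,1],[[0,0,0],0,1]]'; python3 look.py w7 wrist 70,90,475,-13,45;python3 look.py t7 top 70,90,475,-13,45
```

```text
time_s: 8.22
position: [0.4741, -0.0144, 0.1989]
tool_rot: [[0.932, -0.001, 0.363], [-0.363, 0.0, 0.932], [-0.001, -1.0, -0.0]]
ft_force: [0.6, 0.5, 0.1]
grip_width: 0.0851
[474.1 -14.4 198.9] jaw yaw 68.7 8.22 0.08510563622044458 [0.6 0.5 0.1]
70,90,475,-13,45 2871 z 77.8 (array([474.2, -10. ]), array([40.2, 40.2]), -21.3)
[473.7 -12.9 199. ] jaw yaw 68.8 8.27 0.08537575494853412 [-0.1 -0.3  0.4]
70,90,475,-13,45 9 z 77.7 (array([477.5, -24.2]), array([4. , 2.5]), 88.2)
```

View pics/w7.png

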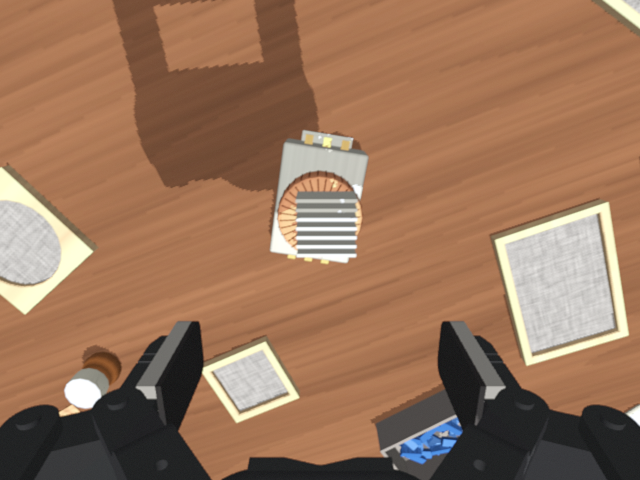

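The wrist view shows the heat sink at about (327,225), square to the jaws with its fins along the jaw axis. Descend and grip.

```bash
python3 -m pendant '[[[0.04,0.06,-0.7],0,1],[[0,0,-0.9],0,1],[[0,0,-0.9],0,1],[[0,0,-0.9],0,0.9],[[0,0,-0.7],0,0.8],[[0,0,-0.38],0,0.7],[[0,0,0],0,0.6],[[0,0,0],0,0.6],[[0,0,0],0,0.4],[[0,0,0],0,0.2],[[0,0,0],0,0.2],[[0,0,0],0,0.2]]' 40
python3 look.py w8 wrist
```

```text
time_s: 9.32
position: [0.4757, -0.0104, 0.0662]
tool_rot: [[0.933, 0.002, 0.359], [-0.359, -0.0, 0.933], [0.002, -1.0, 0.001]]
ft_force: [-0.4, 3.0, 8.3]
grip_width: 0.0386
[475.7 -10.4  66.2] jaw yaw 69.0 9.32 0.03856469326731893 [-0.4  3.   8.3]
```

View pics/w8.png

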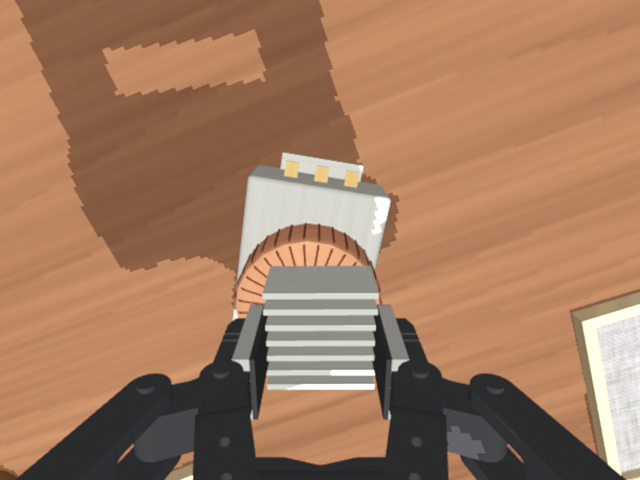

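The heat sink is held (38.6 mm). Lift and carry to its nest, turning +25.5°.

```bash
python3 -m pendant '[[[0,0,0.3],0,0.2],[[0,0,0.8],0,0.2],[[0,0,0.8],0,0.2],[[0,0,0.8],0,0.2],[[0.3,-0.3,0.3],0.4,0.2],[[0.73,-0.69,0],0.9,0.2],[[0.73,-0.69,0],0.9,0.2],[[0.73,-0.69,0],0.9,0.2],[[0.73,-0.69,0],0.9,0.2],[[0.73,-0.69,0],0.9,0.2],[[0.55,-0.55,0],0.2,0.2],[[0.2,-0.12,0],0,0.2]]'
python3 -m pendant '[[[0,0,0],0,0.2],[[0,0,0],0,0.2]]'
python3 look.py w9 wrist; python3 nest.py w9
```

```text
time_s: 10.37
position: [0.6176, -0.1459, 0.1554]
tool_rot: [[0.997, 0.001, -0.077], [0.077, -0.001, 0.997], [0.001, -1.0, -0.001]]
ft_force: [-0.8, -0.5, -0.8]
grip_width: 0.0389
time_s: 10.53
position: [0.6156, -0.1427, 0.1552]
tool_rot: [[0.997, -0.001, -0.078], [0.078, 0.0, 0.997], [-0.001, -1.0, 0.001]]
ft_force: [0.1, 0.7, -1.2]
grip_width: 0.039
[ 615.6 -142.7  155.2] jaw yaw 94.5 10.53 0.03902092143317177 [ 0.1  0.7 -1.2]
[321. 216.] (array([ 614.8, -141.5]), array([70.8, 69.4]), -85.5)
[ 50. 314.] (array([ 739. , -334.2]), array([314. , 108.1]), -9.7)
```

View pics/w9.png

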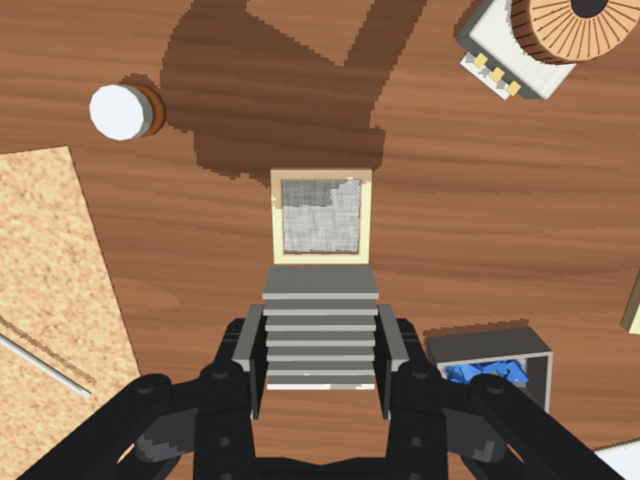

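The heat sink nest is at (321,216), and the two cameras average (615.8,-142.3), right under the TCP. Lower.

```bash
python3 -m pendant '[[[0,0,-0.6],0,0.2],[[0,0,-1],0,0.2],[[0,0,-1],0,0.2],[[0,0,-1],0,0.2],[[0,0,-0.6],0,0.2],[[0,0,-0.2],0,0.2],[[0,0,-0.1],0,0.2],[[0,0,-0.05],0,0.2],[[0,0,-0.05],0,0.2],[[0,0,0],0,0.2]]'
python3 -m pendant '[[[0,0,-0.03],0,0.2],[[0,0,-0.03],0,0.2],[[0,0,0],0,0.2]]'
```

```text
time_s: 11.42
position: [0.6166, -0.1433, 0.0183]
tool_rot: [[0.997, 0.002, -0.078], [0.078, -0.001, 0.997], [0.002, -1.0, -0.001]]
ft_force: [-0.0, 0.6, -0.9]
grip_width: 0.0388
time_s: 11.67
position: [0.6162, -0.1433, 0.0156]
tool_rot: [[0.997, 0.0, -0.078], [0.078, -0.0, 0.997], [0.0, -1.0, -0.0]]
ft_force: [-0.6, -0.1, -0.8]
grip_width: 0.0387
```

```bash
python3 -m pendant '[[[0,0,-0.03],0,0.2],[[0,0,-0.03],0,0.2],[[0,0,0],0,0.2]]'; python3 look.py w10 wrist
```

```text
time_s: 11.92
position: [0.6163, -0.1433, 0.0143]
tool_rot: [[0.997, 0.001, -0.078], [0.078, -0.0, 0.997], [0.0, -1.0, -0.0]]
ft_force: [-2.1, 0.7, 5.4]
grip_width: 0.0387
[ 616.3 -143.3   14.3] jaw yaw 94.5 11.92 0.038748483392336885 [-2.1  0.7  5.4]
```

View pics/w10.png

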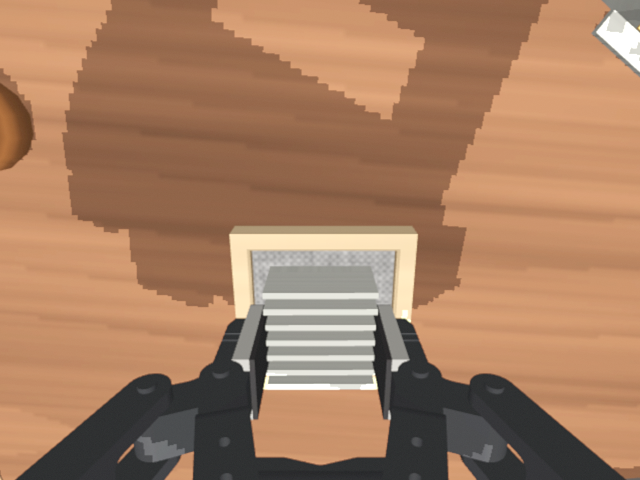

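The heat sink touches the floor (5 N), inside the pocket. Release, rise and check.

```bash
python3 -m pendant '[[[0,0,0],0,0.55],[[0,0,0],0,0.65],[[0,0,0],0,0.7],[[0,0,0],0,0.7],[[0,0,0.3],0,0.7],[[0,0,0.9],0,0.8],[[0,0,1],0,1],[[0,0,1],0,1],[[0,0,1],0,1],[[0,0,1],0,1],[[0,0,0.6],0,1],[[0,0,0],0,1]]'; python3 look.py w11 wrist 22,34,616,-143,40; python3 look.py t11 top 22,34,616,-143,40 50,62,474,-16,45 24,36,473,-19,70
```

```text
time_s: 12.97
position: [0.6175, -0.1437, 0.193]
tool_rot: [[0.997, 0.008, -0.078], [0.078, -0.004, 0.997], [0.008, -1.0, -0.004]]
ft_force: [0.7, 0.3, -0.1]
grip_width: 0.0852
[ 617.5 -143.7  193. ] jaw yaw 94.5 12.97 0.08521579853916006 [ 0.7  0.3 -0.1]
22,34,616,-143,40 1543 z 26.3 (array([ 615.1, -142.4]), array([40., 40.]), -85.5)
[ 616.8 -143.4  190.2] jaw yaw 94.5 13.02 0.08518030781980249 [ 0.2 -0.1 -0.1]
22,34,616,-143,40 0 z nan (array([0., 0.]), array([0., 0.]), 0.0)
50,62,474,-16,45 827 z 55.7 (array([479.7, -18.7]), array([60.6, 49.2]), 66.5)
24,36,473,-19,70 222 z 29.7 (array([484.5, -24.8]), array([63.8, 57.9]), 58.8)
  return _methods._mean(a, axis=axis, dtype=dtype,
  ret = ret.dtype.type(ret / rcount)
```

View pics/w11.png

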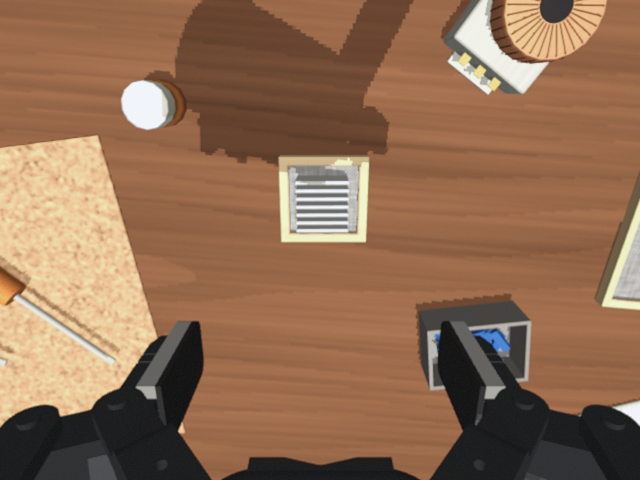

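View pics/t11.png

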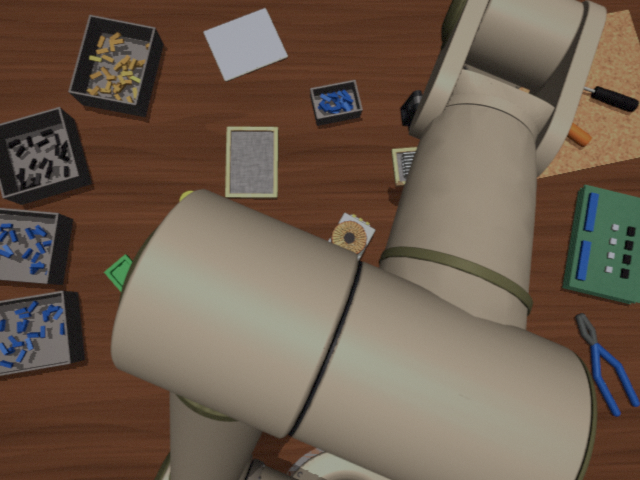

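The heat sink is flat in its nest at (323,198), top at about 28 mm. The top view is blocked by the arm. Back over the pile for the transformer.

```bash
python3 -m pendant '[[[-0.3,0.25,0],-0.4,1],[[-0.75,0.68,0],-0.93,1],[[-0.75,0.68,0],-0.93,1],[[-0.75,0.68,0],-0.93,1],[[-0.75,0.68,0],-0.93,1],[[-0.75,0.68,0],-0.93,1],[[-0.75,0.67,0],-0.93,1],[[0,0,0],-0.92,1],[[0,0,0],0,1],[[0,0,0],0,1]]'; python3 look.py w12 wrist 48,62,474,-16,45 24,36,473,-19,70
python3 - <<'E'
from h import *
m=env.camera_model('top'); print(toplane([486,196],.042,m)*1000,toplane([191,202],.034,m)*1000)
E
```

```text
time_s: 13.9
position: [0.4721, -0.0137, 0.1869]
tool_rot: [[0.867, -0.001, 0.498], [-0.498, 0.0, 0.867], [-0.001, -1.0, -0.0]]
ft_force: [-0.5, -0.2, -0.9]
grip_width: 0.0854
[472.1 -13.7 186.9] jaw yaw 60.1 13.9 0.08540563710271301 [-0.5 -0.2 -0.9]
48,62,474,-16,45 5870 z 54.7 (array([472.2, -13.9]), array([60.9, 60.5]), 61.4)
24,36,473,-19,70 3594 z 28.6 (array([469.8, -15. ]), array([88. , 64.2]), -30.3)
[[ 549.33034791 -266.0073635    42.        ]] [[543.91295752 260.12780088  34.        ]]
```

View pics/w12.png

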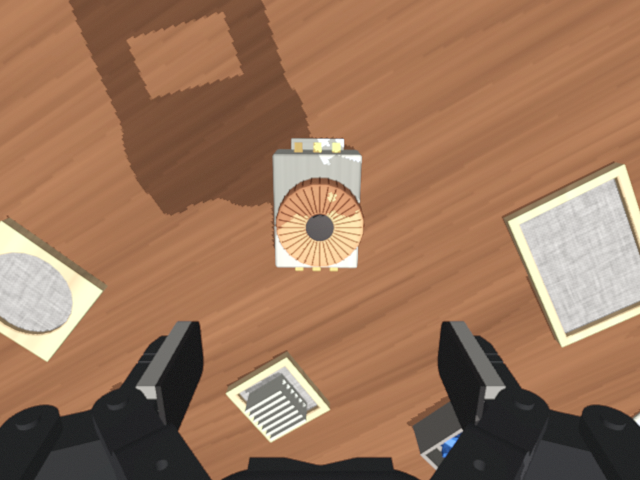

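The wrist view shows the transformer at (320,226), and the cameras agree on about (472.8,-14.6). Descend with the jaws open.

```bash
python3 -m pendant '[[[0.03,-0.03,-0.7],0,1],[[0,0,-1],0,1],[[0,0,-1],0,1],[[0,0,-0.9],0,1],[[0,0,-0.8],0,1],[[0,0,-0.5],0,1],[[0,0,-0.2],0,1],[[0,0,0],0,1],[[0,0,0],0,0.85],[[0,0,0],0,0.6],[[0,0,0],0,0.5],[[0,0,0],0,0.5]]' 60; python3 -m pendant '[[[0,0,0],0,0.5]]'; python3 look.py w13 wrist
```

```text
time_s: 14.95
position: [0.4738, -0.0149, 0.0358]
tool_rot: [[0.866, 0.003, 0.5], [-0.5, -0.001, 0.866], [0.003, -1.0, 0.0]]
ft_force: [-1.2, -1.1, 6.6]
grip_width: 0.0598
time_s: 15.03
position: [0.4737, -0.0149, 0.0358]
tool_rot: [[0.866, 0.002, 0.5], [-0.5, -0.001, 0.866], [0.003, -1.0, 0.0]]
ft_force: [-1.9, -1.7, 6.0]
grip_width: 0.0597
[473.7 -14.9  35.8] jaw yaw 60.0 15.03 0.05968799849920776 [-1.9 -1.7  6. ]
```

View pics/w13.png

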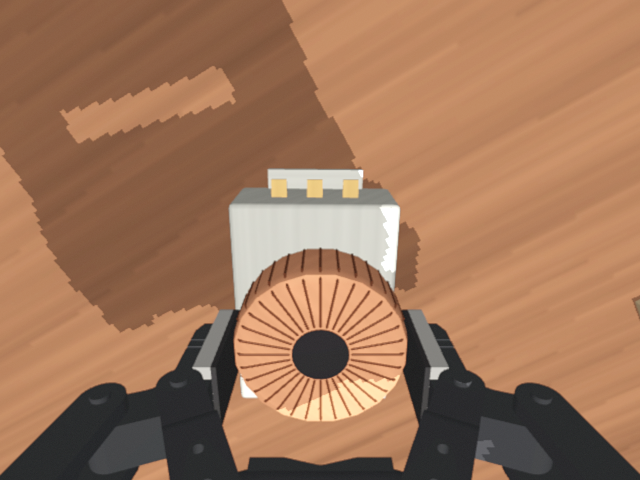

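Gripped centrally. Lift and carry to the round nest.

```bash
python3 -m pendant '[[[0,0,0.2],0,0.5],[[0,0,0.6],0,0.5],[[0,0,0.8],0,0.5],[[0,0,0.8],0,0.5],[[0,0,0.8],0,0.5],[[0,0,0.6],0,0.5],[[-0.1,-0.3,0.2],0,0.5],[[-0.18,-0.7,0],0,0.5],[[-0.2,-0.9,0],0,0.5],[[-0.2,-0.9,0],0,0.5],[[-0.2,-0.9,0],0,0.5],[[-0.2,-0.9,0],0,0.5]]' 
python3 -m pendant '[[[-0.2,-0.9,0],0,0.5],[[-0.2,-0.9,0],0,0.5],[[-0.2,-0.9,0],0,0.5],[[-0.2,-0.8,0],0,0.5],[[-0.1,-0.46,0],0,0.5],[[0,0,0],0,0.5],[[0,0,0],0,0.5]]' 
python3 look.py w14 wrist; python3 nest.py w14;python3 look.py t14 top
```

```text
time_s: 16.08
position: [0.4395, -0.1539, 0.154]
tool_rot: [[0.866, -0.001, 0.5], [-0.5, 0.001, 0.866], [-0.001, -1.0, 0.0]]
ft_force: [0.7, -0.6, -3.2]
grip_width: 0.0601
time_s: 16.67
position: [0.4131, -0.2713, 0.154]
tool_rot: [[0.865, -0.001, 0.501], [-0.501, 0.001, 0.865], [-0.001, -1.0, 0.001]]
ft_force: [-0.0, 0.7, -2.9]
grip_width: 0.0597
[ 413.1 -271.3  154. ] jaw yaw 59.9 16.67 0.05974955021057456 [-0.   0.7 -2.9]
[354. 443.] (array([ 616.6, -355. ]), array([87.4, 73.7]), -78.7)
[582. 343.] (array([ 614. , -141.1]), array([72.5, 71.9]), -85.5)
[321. 199.] (array([ 413.2, -269.7]), array([95. , 94.4]), -71.3)
[ 413.3 -270.6  154.1] jaw yaw 60.0 16.72 0.059792329091007096 [ 0.4  0.3 -3.1]
```

View pics/w14.png

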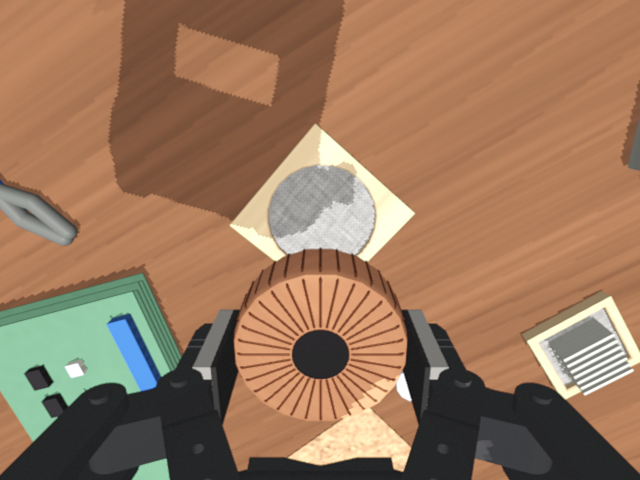

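The weight of 3 N shows it is held. The nest is at (321,200) and averages (414,-270.8), within 1 mm of the TCP. Lower.

```bash
python3 -m pendant '[[[0.03,0,-0.6],0,0.5],[[0,0,-0.9],0,0.5],[[0,0,-1],0,0.5],[[0,0,-0.9],0,0.5],[[0,0,-0.7],0,0.5],[[0,0,-0.35],0,0.5],[[0,0,-0.15],0,0.5],[[0,0,-0.07],0,0.5],[[0,0,0],0,0.5],[[0,0,-0.03],0,0.5],[[0,0,0],0,0.5]]'
python3 -m pendant '[[[0,0,-0.03],0,0.5],[[0,0,-0.03],0,0.5],[[0,0,0],0,0.5]]'
```

```text
time_s: 17.68
position: [0.4149, -0.2715, 0.0143]
tool_rot: [[0.866, 0.001, 0.5], [-0.5, -0.001, 0.866], [0.002, -1.0, -0.0]]
ft_force: [0.4, -0.2, -3.4]
grip_width: 0.0598
time_s: 17.93
position: [0.4146, -0.2714, 0.0118]
tool_rot: [[0.866, 0.0, 0.5], [-0.5, -0.0, 0.866], [0.0, -1.0, -0.0]]
ft_force: [0.6, 0.4, -3.0]
grip_width: 0.0597
```

```bash
python3 -m pendant '[[[0,0,-0.03],0,0.5],[[0,0,-0.03],0,0.5],[[0,0,0],0,0.5]]';python3 -m pendant '[[[0,0,-0.02],0,0.5],[[0,0,0],0,0.5]]'; python3 look.py w15 wrist
```

```text
time_s: 18.18
position: [0.4146, -0.2714, 0.0099]
tool_rot: [[0.866, 0.0, 0.5], [-0.5, -0.0, 0.866], [0.0, -1.0, -0.0]]
ft_force: [-0.8, 0.7, -3.0]
grip_width: 0.0597
time_s: 18.35
position: [0.4146, -0.2714, 0.0099]
tool_rot: [[0.866, 0.0, 0.5], [-0.5, -0.0, 0.866], [0.0, -1.0, -0.0]]
ft_force: [-1.6, 0.7, 5.3]
grip_width: 0.0602
[ 414.6 -271.4    9.9] jaw yaw 60.0 18.35 0.060173222609411284 [-1.6  0.7  5.3]
```

View pics/w15.png

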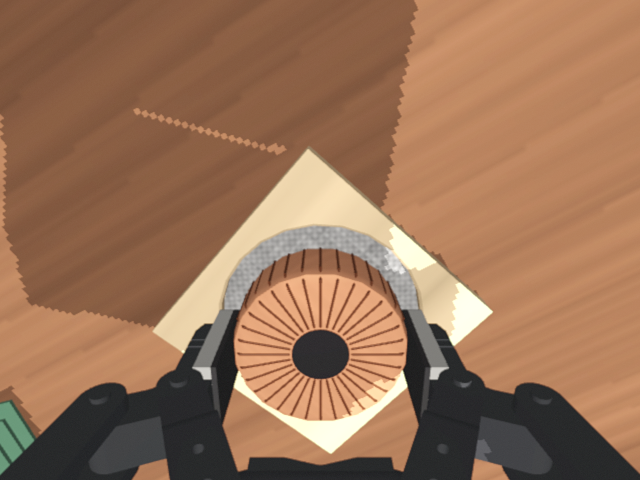

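Touchdown at 9.9 mm, as predicted, centred in the round pocket. Release and rise.

```bash
python3 -m pendant '[[[0,0,0],0,0.8],[[0,0,0],0,0.9],[[0,0,0],0,1],[[0,0,0],0,1],[[0,0,0.2],0,1],[[0,0,0.7],0,1],[[0,0,1],0,1],[[0,0,1],0,1],[[0,0,1],0,1],[[0,0,1],0,1],[[0,0,1],0,1],[[0,0,0],0,1]]'; python3 look.py w16 wrist 22,36,414,-271,45; python3 look.py t16 top 22,36,414,-271,45 24,36,473,-19,70 22,36,417,261,35  22,34,616,-143,40
```

```text
time_s: 19.4
position: [0.416, -0.2727, 0.1921]
tool_rot: [[0.866, 0.007, 0.5], [-0.5, -0.008, 0.866], [0.01, -1.0, -0.003]]
ft_force: [0.2, 0.0, 1.0]
grip_width: 0.0852
[ 416.  -272.7  192.1] jaw yaw 60.0 19.4 0.0851679182318135 [0.2 0.  1. ]
22,36,414,-271,45 4942 z 28.6 (array([ 414. , -270.2]), array([61.5, 60.6]), 59.4)
[ 415.4 -272.1  189.3] jaw yaw 60.0 19.45 0.0851837158553935 [ 0.6 -1.1  0.5]
22,36,414,-271,45 939 z 29.7 (array([ 415.4, -271.6]), array([60.7, 60.3]), -34.4)
24,36,473,-19,70 1747 z 29.8 (array([471.1, -17.3]), array([88.5, 63.9]), -30.4)
22,36,417,261,35 223 z 29.7 (array([417.2, 259.9]), array([36.7, 18.7]), 37.3)
22,34,616,-143,40 12 z 27.1 (array([ 636.9, -158.8]), array([6.4, 2.7]), 87.1)
```

View pics/w16.png

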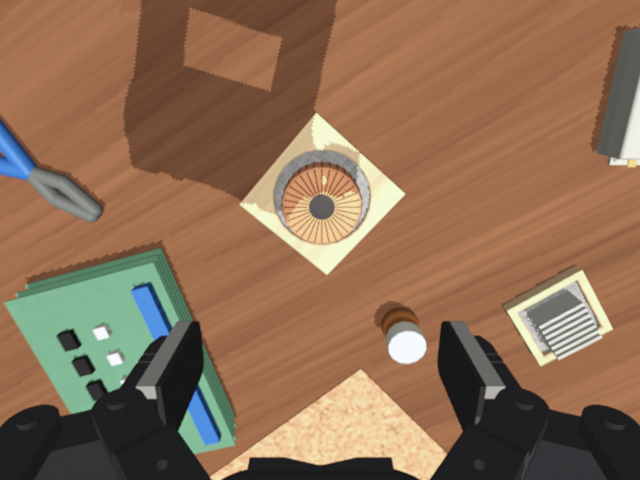

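View pics/t16.png

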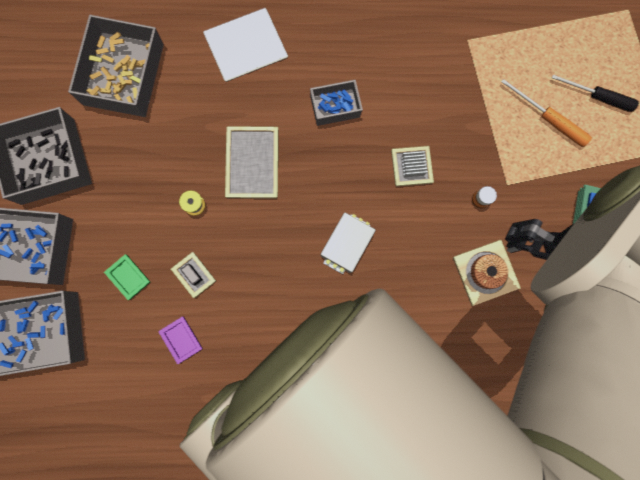

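The transformer is seated (top at 29.7 mm), the other nests are fine, and the jar and spool haven't moved. The filter stands at about (470.5,-16.3), yaw -30.4°. Going to it.

```bash
python3 -m pendant '[[[0.1,0.4,0],0,1],[[0.18,0.85,0],-0.08,1],[[0.2,0.92,0],0,1],[[0.2,0.92,0],0,1],[[0.2,0.92,0],0,1],[[0.2,0.92,0],0,1],[[0.2,0.92,0],0,1],[[0.2,0.92,0],0,1],[[0.2,0.92,0],0,1],[[0.2,0.85,0],0,1],[[0,0,0],0,1],[[0,0,0],0,1]]'; python3 look.py w17 wrist 22,36,470,-16,70
```

```text
time_s: 20.5
position: [0.4703, -0.0135, 0.1852]
tool_rot: [[0.864, -0.003, 0.504], [-0.504, 0.001, 0.864], [-0.003, -1.0, -0.001]]
ft_force: [0.6, -0.8, -0.5]
grip_width: 0.0856
[470.3 -13.5 185.2] jaw yaw 59.7 20.5 0.08556396911764433 [ 0.6 -0.8 -0.5]
22,36,470,-16,70 9723 z 28.6 (array([469.5, -14.9]), array([87.7, 64.1]), -30.4)
```

View pics/w17.png

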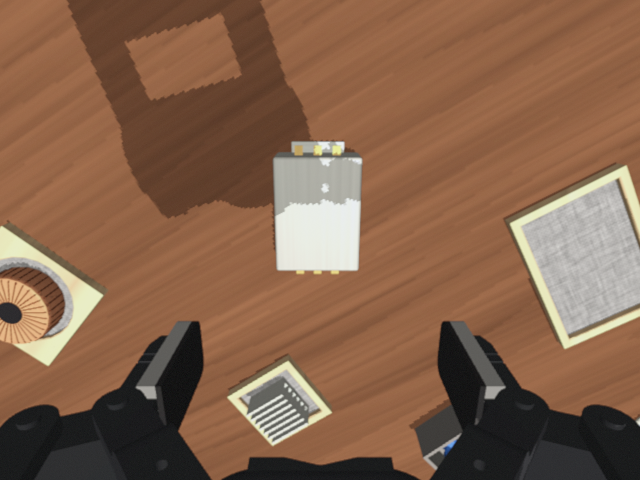

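The filter sits squarely between the jaws at (318,212). Descend to TCP about 5 mm and grip.

```bash
python3 -m pendant '[[[0,-0.05,-0.7],0,1],[[0,0,-1],0,1],[[0,0,-1],0,1],[[0,0,-1],0,1],[[0,0,-0.9],0,1],[[0,0,-0.7],0,1],[[0,0,-0.4],0,1],[[0,0,-0.2],0,1],[[0,0,-0.07],0,1],[[0,0,0],0,1]]' 70; python3 -m pendant '[[[0,0,0],0,0.85],[[0,0,0],0,0.7],[[0,0,0],0,0.5],[[0,0,0],0,0.5],[[0,0,0],0,0.5]]'; python3 look.py w18 wrist
```

```text
time_s: 21.38
position: [0.4709, -0.0171, 0.0072]
tool_rot: [[0.862, -0.0, 0.507], [-0.507, 0.0, 0.862], [-0.0, -1.0, -0.0]]
ft_force: [0.5, 0.0, 0.9]
grip_width: 0.0852
time_s: 21.8
position: [0.4714, -0.0168, 0.0085]
tool_rot: [[0.862, 0.002, 0.506], [-0.506, -0.001, 0.862], [0.002, -1.0, 0.0]]
ft_force: [-1.8, -1.3, 7.6]
grip_width: 0.0624
[471.4 -16.8   8.5] jaw yaw 59.6 21.8 0.062414234785017335 [-1.8 -1.3  7.6]
```

View pics/w18.png

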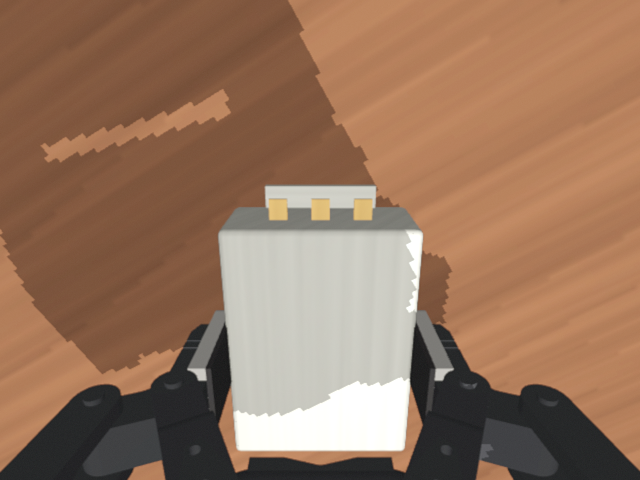

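Held (62.4 mm, about 2 mm under nominal as with the others). Lift and carry to the big nest, turning +30°.

```bash
python3 -m pendant '[[[0,0,0.2],0,0.5],[[0,0,0.6],0,0.5],[[0,0,0.8],0,0.5],[[0,0,0.8],0,0.5],[[0,0,0.8],0,0.5],[[0,0,0.5],0,0.5],[[0.3,0.3,0.2],0.4,0.5],[[0.6,0.67,0],0.8,0.5],[[0.7,0.8,0],0.84,0.5],[[0.7,0.8,0],0.84,0.5],[[0.7,0.8,0],0.84,0.5],[[0.7,0.8,0],0.84,0.5]]' 
python3 -m pendant '[[[0.7,0.8,0],0.84,0.5],[[0.5,0.6,0],0.54,0.5],[[0.23,0.2,0],0.1,0.5],[[0,0,0],0,0.5],[[0,0,0],0,0.5]]' 
python3 look.py w19 wrist; python3 nest.py w19
```

```text
time_s: 22.85
position: [0.5825, 0.1098, 0.1248]
tool_rot: [[0.992, 0.0, 0.129], [-0.129, -0.0, 0.992], [0.0, -1.0, -0.0]]
ft_force: [-0.0, -1.0, -2.2]
grip_width: 0.0626
time_s: 23.27
position: [0.6244, 0.1566, 0.1242]
tool_rot: [[1.0, -0.001, 0.004], [-0.004, -0.0, 1.0], [-0.001, -1.0, -0.0]]
ft_force: [0.6, -0.5, -3.0]
grip_width: 0.0623
[624.4 156.6 124.2] jaw yaw 89.8 23.27 0.062280105283656594 [ 0.6 -0.5 -3. ]
[321. 152.] (array([581.8, 158.4]), array([93.7, 49.9]), 89.4)
[510. 103.] (array([545.6, 268.3]), array([52. , 41.8]), 89.8)
```

View pics/w19.png

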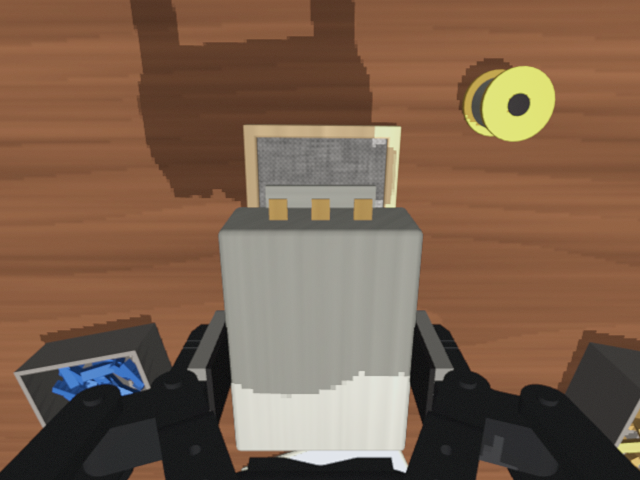

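The nest's near edge puts its centre at about (625,157), yaw 0°. The filter hangs level over it at (320,330) and the spool at (515,103) is well clear. Lower.

```bash
python3 -m pendant '[[[0.04,0.01,-0.5],0,0.5],[[0,0,-0.8],0,0.5],[[0,0,-0.8],0,0.5],[[0,0,-0.7],0,0.5],[[0,0,-0.45],0,0.5],[[0,0,-0.2],0,0.5],[[0,0,-0.1],0,0.5],[[0,0,-0.05],0,0.5],[[0,0,0],0,0.5],[[0,0,0],0,0.5]]'; python3 look.py w20 wrist; python3 nest.py w20
```

```text
time_s: 24.15
position: [0.6265, 0.1567, 0.0173]
tool_rot: [[1.0, 0.002, 0.004], [-0.004, 0.0, 1.0], [0.002, -1.0, 0.0]]
ft_force: [0.4, -0.3, -2.1]
grip_width: 0.0623
[626.5 156.7  17.3] jaw yaw 89.8 24.15 0.06225319796180368 [ 0.4 -0.3 -2.1]
[322. 203.] (array([593.5, 158.1]), array([93.6, 72.8]), 89.3)
[612. 129.] (array([552.5, 254.8]), array([32. , 25.5]), 14.0)
```

View pics/w20.png

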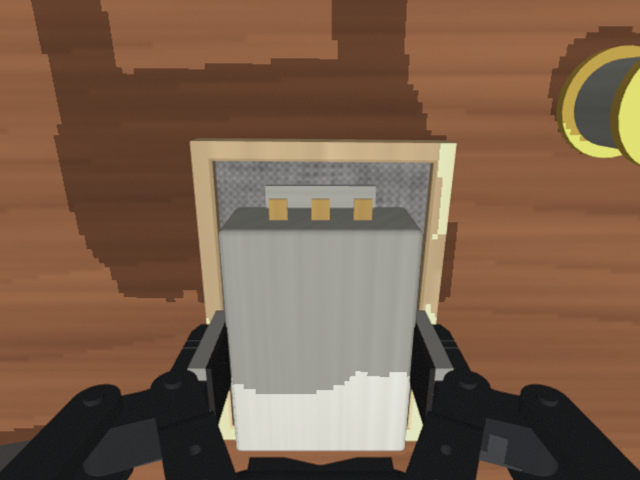

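Run:
```python
from h import *
z=np.load('w20.npz');T=wristT({'tool_rot':z['R'],'position':z['p']});m=env.camera_model('wrist')
print(toplane([[320,185]],.0118,m,T)*1000, toplane([[322,162],[216,162],[438,162],[322,141]],.010,m,T)*1000, toplane([[265,187],[376,187]],.0118,m,T)*1000)
```

```text
[[572.09509196 157.53229913  11.8       ]] [[564.19075371 158.27180466  10.        ]
 [564.05418446 120.60098936  10.        ]
 [564.34018716 199.49103909  10.        ]
 [556.87932438 158.28766196  10.        ]] [[572.75057001 137.83176726  11.8       ]
 [572.89408638 177.58416763  11.8       ]]
```

Clearance to the near wall is 7.9 mm of the ideal 8, and across it's within 2 mm. Nudge +1 mm in y and lower.

```bash
python3 -m pendant '[[[0,0.03,-0.04],0,0.5],[[0,0,-0.04],0,0.5],[[0,0,-0.03],0,0.5],[[0,0,0],0,0.5],[[0,0,0],0,0.5]]'; python3 -m pendant '[[[0,0,-0.03],0,0.5],[[0,0,0],0,0.5],[[0,0,0],0,0.5]]'
```

```text
time_s: 24.62
position: [0.626, 0.1577, 0.0129]
tool_rot: [[1.0, -0.0, 0.004], [-0.004, 0.0, 1.0], [-0.0, -1.0, 0.0]]
ft_force: [0.0, -0.0, -2.4]
grip_width: 0.0626
time_s: 24.87
position: [0.6262, 0.1577, 0.0126]
tool_rot: [[1.0, 0.001, 0.004], [-0.004, 0.0, 1.0], [0.001, -1.0, 0.0]]
ft_force: [-2.5, -1.0, 3.6]
grip_width: 0.0623
```

Contact at 12.6 mm, as expected. Release, rise and back away.

```bash
python3 -m pendant '[[[0,0,0],0,0.8],[[0,0,0],0,0.9],[[0,0,0],0,1],[[0,0,0],0,1],[[0,0,0.2],0,1],[[0,0,0.7],0,1],[[0,0,1],0,1],[[0,0,1],0,1],[[0,0,1],0,1],[[0,0,1],0,1],[[0,0,1],0,1],[[0,0,0],0,1]]'; python3 look.py w21 wrist 22,40,625,157,70
python3 -m pendant '[[[-0.5,-0.5,0.3],0,1],[[-0.8,-0.8,0],0,1],[[-0.8,-0.8,0],0,1],[[-0.8,-0.8,0],0,1],[[-0.8,-0.8,0],0,1],[[-0.8,-0.8,0],0,1],[[-0.5,-0.5,0],0,1],[[0,0,0],0,1],[[0,0,0],0,1]]'
python3 look.py t22 top 22,40,625,157,70 22,36,414,-271,45 22,36,417,261,35  22,34,616,-143,40;python3 look.py s22 scene 22,40,625,157,70 22,36,414,-271,45 22,36,417,261,35  22,34,616,-143,40
```

```text
time_s: 25.87
position: [0.628, 0.1579, 0.1962]
tool_rot: [[1.0, 0.012, 0.004], [-0.004, 0.001, 1.0], [0.012, -1.0, 0.001]]
ft_force: [0.5, -0.1, 1.0]
grip_width: 0.0856
[628.  157.9 196.2] jaw yaw 89.8 25.87 0.0855811605264945 [ 0.5 -0.1  1. ]
22,40,625,157,70 9569 z 32.6 (array([623.8, 158.5]), array([87.5, 64.1]), -0.2)
time_s: 26.67
position: [0.4755, 0.0072, 0.1977]
tool_rot: [[1.0, -0.001, 0.006], [-0.006, 0.0, 1.0], [-0.001, -1.0, 0.0]]
ft_force: [0.4, 0.0, -0.1]
grip_width: 0.0853
[475.5   7.2 197.7] jaw yaw 89.7 26.67 0.0852722099062965 [ 0.4  0.  -0.1]
22,40,625,157,70 1763 z 33.7 (array([627.7, 156.1]), array([94.4, 63.3]), -0.1)
22,36,414,-271,45 930 z 29.8 (array([ 415.5, -271.8]), array([60.5, 60.5]), -46.4)
22,36,417,261,35 220 z 29.8 (array([417.6, 259.9]), array([36.1, 18. ]), 37.8)
[476.1   7.7 197.7] jaw yaw 89.7 26.72 0.08566149565342049 [ 0.3 -0.3  0.2]
22,40,625,157,70 1507 z 33.9 (array([621.2, 155.3]), array([96.2, 66.1]), 0.0)
22,36,414,-271,45 1222 z 30.6 (array([ 414.5, -273.3]), array([61.1, 60.8]), -58.5)
22,36,417,261,35 135 z 29.7 (array([416.5, 259.5]), array([35.2, 20.6]), 38.7)
22,34,616,-143,40 134 z 27.1 (array([ 615. , -145.2]), array([39.9, 39.4]), 5.4)
```

View pics/w21.png

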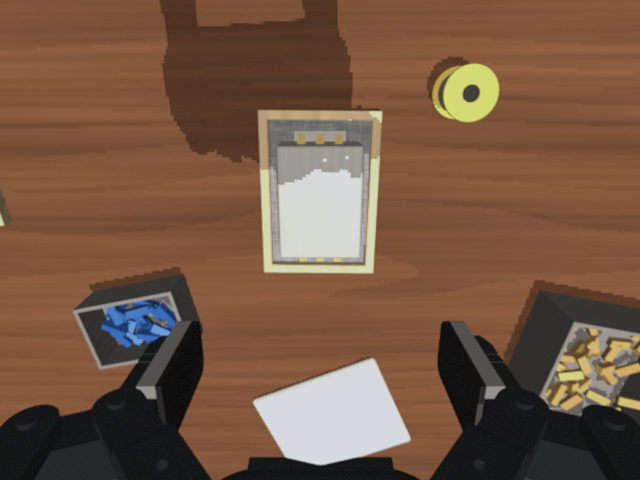

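View pics/t22.png

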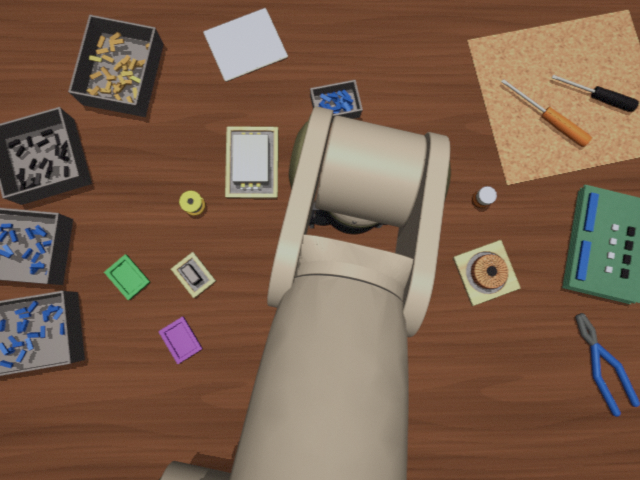

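View pics/s22.png

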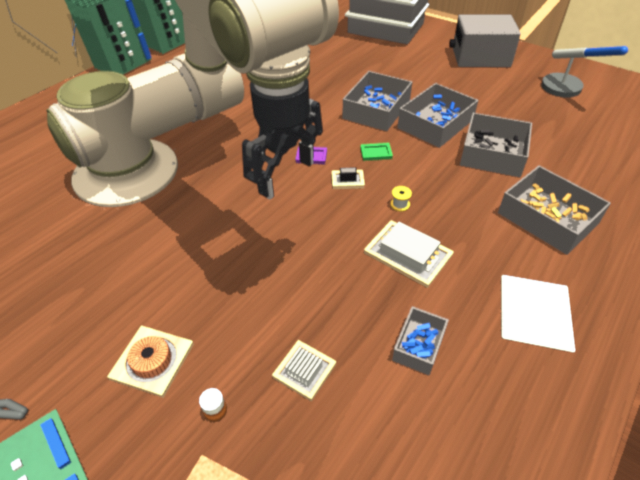

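All four parts sit level in their nests, with tops at 30, 28, 30 and 34 mm as expected. The spool and the jar are at the same pixels as at the start, (192,203) and (486,196). The arm is clear, so I'm handing in.

```bash
python3 -c "
from rig import env
print(env.close_job())"
```

```text
the job is handed in; nothing more can be done
None
```

I took the pile apart from the top down: relay, heat sink, transformer, then mains filter. I lowered each part into its own nest until it touched the floor, at no more than about 7 N, and let go before starting the next. The robot's clock read about 27 s when I handed in.

- **Placement:** In the last images all four parts are flat and upright inside their pockets. The measured tops were within about 1 mm of expected: relay 29.8 mm, heat sink 27.1 mm, transformer 29.8 mm and filter 33.7 mm. Their centres and turns match the nests within the 2 mm or so that the cameras are good for.
- **Bystanders and look-alikes:** The spool and the jar look to be at the same pixels as at the start, and the arm never went near the green and purple look-alikes.
- **Disagreements and gaps:**
  - The cameras differed by 1–3 mm, so I used their averages.
  - The arm blocked the top camera's view of the heat sink in the last picture. That final check rests on the scene and wrist views, and on one earlier unblocked top picture.
  - The gripper reads 1–2 mm narrower than the parts' nominal sizes.

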